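# Shut and lock the access panel of the detector housing

### The job

The aluminium access panel on top of the blue detector housing is standing ajar. With your fingertips in the slot of its big round quarter-turn fastener, press the panel fully down, keep it pressed and turn the fastener clockwise (seen from above) as far as it goes, so that its white pointer meets the green dot and the cam holds the panel shut; then take the hand away. Grip nothing, do not lift the panel further open, and leave the small parts standing round the housing where they are.

Things in the scene. Friction and masses are not known exactly. Their poses are not given: they have to be found in the camera images.
- housing: Blue box 180x180x60 mm, fixed; origin: centre of its underside, on the table. -x is its front (two brass sockets), nearer the robot. Panel on top, hinged along the far (+x) top edge. Inside, a keeper bar at the front: the fastener's cam tongue passes under it from fastener angle 1.2 to 1.3 on, if the panel is kept pressed down; turned with the panel ajar it lands on top of the keeper.
- panel (a joint): Angle of the aluminium panel (182x184x6 mm), rad: 0 shut, grows as the front edge rises; starts ajar at 0.12 to 0.20. Let go unlocked, its sprung hinge lifts it to about 0.15; 5 to 8 N down on the slot floor shuts it against a firm stop at 0. Locked, the cam lets it rise about 0.015 at most.
- fastener (a joint): Turn of the quarter-turn fastener, rad, growing clockwise seen from above. 0 unlocked: slot along the housing's x, white pointer to the red dot (-y side). 1.571 locked, firm stop: slot along the housing's y, pointer to the green dot (-x side). Starts at 0 to 0.35; stays where left; friction 0.1 N m.
- slot_floor (a point): Centre of the slot's floor, on the turning axis, 118 mm from the hinge line; with the panel shut 69 mm above the table and 28 mm to -x of the housing's origin. x runs along the slot, z up out of it. Slot 28 mm wide, 10 deep, 79 long, across a black disc of 84 mm diameter, flush in a fixed grey ring (88 inner, 104 mm outer) that closes its ends. Closed or part-open fingertips fit along it.
- panel_front (a point): Middle of the panel's front edge, on its upper face: 66 mm above the table when shut.
- lens_tube: Loose short black lens tube, 33 mm diameter, 15 mm high, on the table left of the housing; origin at the centre of its underside. To be left alone.
- brass_knob: Loose brass knob, 23 mm diameter, 29 mm high, on the table right of the housing; origin at the centre of its underside. To be left alone.
- optic_mount: Loose black square mirror mount, 28 x 45 x 45 mm, on the table right of the housing; origin at the centre of its underside. To be left alone.
- amber_bottle: Loose small amber bottle with black cap, 26 mm diameter, 46 mm high, on the table left of the housing; origin at the centre of its underside. To be left alone.

How it is judged (in metres and radians):
On the way, in this order (a step that is already met when the one before it is completed fails the run):
1. the panel is pressed shut while the fastener is still unlocked (value of joint panel below 0.02 rad and value of joint fastener below 1 rad), for 0.1 s.
2. the fastener is turned to its locked stop with the panel shut (value of joint panel below 0.03 rad and value of joint fastener above 1.4 rad), for 0.2 s.
At the end, for the whole second after the job is handed in: The panel stays shut (below 0.03 rad) with the hand away, held by the fastener, which is turned to within 0.17 rad of its locked stop (above 1.4 rad); both at rest (all of step 2 and velocity of joint each of panel, fastener below 0.05 rad/s); the robot touches nothing.
It fails at once if the panel is lifted further open (beyond 0.35 rad) (value of joint panel above 0.35 rad).
It fails at once if a small part beside the housing is moved by more than 20 mm or picked up (distance of any of lens_tube, brass_knob, optic_mount, amber_bottle from where it was at the start of the episode above 0.02 m).
It fails at once if a small part beside the housing is knocked over (angle between any of lens_tube, brass_knob, optic_mount, amber_bottle's own z axis and vertical above 0.6 rad).
It also fails if it takes over 45 s, if anything falls off the work surface, if the arm or the gripper's body presses on something with over 40 N, if the wrist force passes 120 N, or if a joint passes its speed limit or range.

### The arm

A 6-joint arm with a two-finger parallel gripper is mounted at the origin on a cart in front of the work surface, level with it; the furniture and walls round the work are solid. World frame = base frame: x ahead of the robot, y to its left, z up, the work surface at z = 0. Lengths are in mm, angles in rad, forces in N, time in s.
With the tool pointing down it reaches from about 300 to 775 mm from the base axis. Payload 14.6 kg.
Tool frame: the origin (TCP) lies at the very end of the fingers, on their centre line; the grasp point (between the pads) lies 19 mm behind it; z points along the fingers, y is the line along which they close (so a half turn about z gives the same grasp; the last joint's range is limited). The gripper opens to 94 mm and grips with 3 to 60 N. Pads are 16 mm wide; open, the fingers measure 119 mm over their backs; the gripper's body (75 mm by 177 mm) begins 78 mm behind the grasp point.
Start: joints at [-1.381, 0.3, 1.521, -0, 1.321, -0.067], TCP at [139.686, -531.956, 205.446] pointing down, gripper open.
Joint ranges: [-3.03, 3.03], [-0.79, 2.21], [0.23, 2.52], [-1.04, 4.18], [0, 3.07], [-2.55, 2.55]. Speed limits (rad/s): [2.22, 2.22, 2.57, 3.14, 3.14, 3.14].

### API

Orientations are given as [roll, pitch, yaw] about the fixed x, y, z axes, in that order (R = Rz(yaw) Ry(pitch) Rx(roll)).
In Python, from cell import manip, optics gives the robot as it stands.
- The arm moves only by the shell command python3 -m crank 'ROWS' [FORCE]. ROWS is JSON, a list of rows, each a list of 7 numbers: the opening in per cent of the stroke, from 0 (shut) to 100 (fully open), then the shift along the tool's x, y, z in mm, then the turn, a rotation vector about the tool's x, y, z in rad. A call has 1 to 10 rows; each row is the pose to reach, as a shift and turn from the pose commanded when the call began, along the tool's axes at that moment; what a row does not reach only later rows make up. A row lasts 1/10 s, in which the tool goes at most 50 mm and 8.59 degrees, less where a joint would pass 70% of its speed; a pose out of reach is approached as far as the arm can. A call with a gripper value outside its range is refused whole. The fingers move at their own pace and stop on an object; FORCE is the grip in N (left out, the last holds). Time passes only in rows, so rows that repeat a pose let the fingers close. It gives the time, the measured TCP pose, the force, the opening and the grip force at its end, in the units of the state.
- manip.read_state(): the state, without advancing time (a new reading comes with each control period).
- optics.camera(name): name is "side" or "top" or "wrist"; returns (picture, depth): 384x512x3 uint8, red, green, blue; 384x512 float32, mm along the optical axis (not along the pixel's ray), 0 where there is no reading.
- optics.calibration(name): a dict with "camera_matrix" (3x3 intrinsics, pixels), "R" (3x3) and "t" (3): a world point X has camera coordinates R X + t. Camera axes: x right, y down, z forward; pixel columns grow to the right and rows downward; lengths in mm; the calibration is good to about 2 mm. A picture is of the moment at which its call begins: read the wrist's pose just before it. calibration takes no time and is no camera call; for the wrist camera it gives the pose at the moment of the call.
- manip.sign_off(): hands the job in; it is judged then, once.
The state is a dict: "clock": time; "joints": joint angles; "qd": joint speeds; "effort": joint torques, N m; "eef_pos": TCP position; "eef_rot": TCP orientation; "wrist_force": force on the tool from outside, world axes, zero at the start; "moment": the same for the moment, N m; "finger_gap": finger opening in mm; "finger_force": force on a finger pad.
Only numpy, scipy, OpenCV 4.12 (cv2) and the standard library are available. Lean on these libraries where they do the work, as an engineer would, in place of code of your own. Each camera call takes 0.05 s, during which the arm holds its last target. There are 200 camera calls.

## Working session

There is one attempt and no reset: what is moved stays moved. The work goes in short steps, Python scripts to look and compute and a shell command to move; the robot and the scene stay as the last step left them, time stands still between calls to the robot, and variables do not carry over. Pictures are saved under pics/ and viewed, at most 10 in all, crops included, and the job is handed in when it is done.

```bash
mkdir -p pics; cat > h.py <<'E'
import numpy as np, cv2
from cell import manip, optics
def save(n,f):
    p,d=optics.camera(n); np.save(f'pics/{f}.npy',d); c=optics.calibration(n)
    np.savez(f'pics/{f}.npz',K=c['camera_matrix'],R=c['R'],t=c['t'])
    cv2.imwrite(f'pics/{f}.png',cv2.resize(p[:,:,::-1],None,fx=1.5,fy=1.5))
def pt(f,u,v,full=False):
    if not full: u,v=u/1.5,v/1.5
    d=np.load(f'pics/{f}.npy');c=np.load(f'pics/{f}.npz')
    z=np.median([x for x in d[int(v)-1:int(v)+2,int(u)-1:int(u)+2].ravel() if x>0])
    return c['R'].T@(z*np.linalg.inv(c['K'])@[u,v,1]-c['t'])
E
python3 - <<'E'
from h import *
save('top','top0');save('side','side0');print(manip.read_state())
E
```

```text
{'clock': 0.1, 'joints': array([-1.38059930e+00,  3.00424708e-01,  1.52153308e+00,  2.60619790e-05,
        1.32070346e+00, -6.66071706e-02]), 'qd': array([ 0.00046047, -0.00090711, -0.00254409,  0.00183778,  0.0007897 ,
       -0.00140881]), 'effort': array([ 5.62885507e-04, -5.32644582e+01, -3.53284228e+01,  7.09133665e-02,
        2.34739407e-02, -6.30713862e-05]), 'eef_pos': array([ 139.6489556 , -531.72478604,  204.93208431]), 'eef_rot': array([-3.14052811e+00, -9.63114125e-05,  2.56797684e-01]), 'wrist_force': array([ 0.06643945, -0.32886438,  0.28471223]), 'moment': array([0.01215395, 0.00543989, 0.00513593]), 'finger_force': 0.0, 'finger_gap': 93.93571089888371}
```

View pics/top0.png

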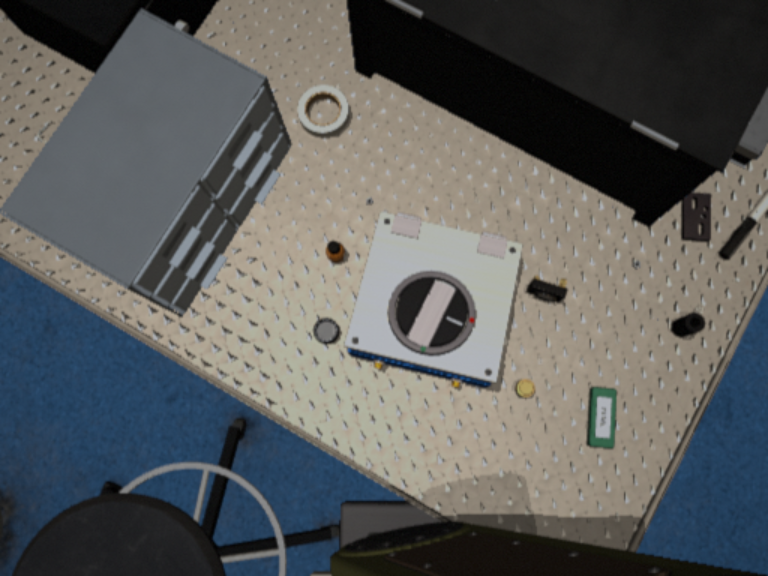

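View pics/side0.png

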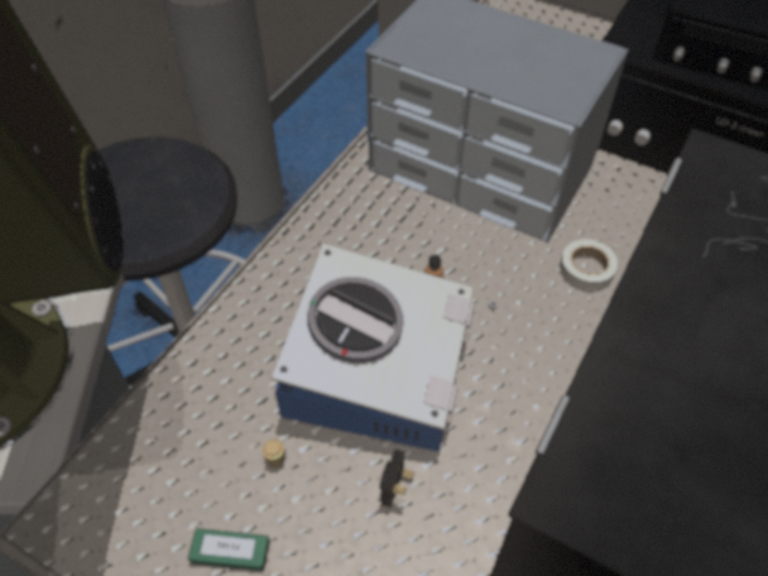

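The top view shows the disc centre near (432,313), the slot running from (442,283) to (421,344), the pointer at (455,321), the red dot at (472,320) and the green dot at (423,350). The panel corners are near (380,213), (522,242), (492,384) and (347,347). I'll turn these into positions.

```bash
python3 - <<'E'
from h import *
np.set_printoptions(precision=1,suppress=True)
T={'ctr':(432,313),'slotfar':(440,286),'slotnear':(422,340),'red':(472,320),'green':(423,350),'hingeL':(383,218),'hingeR':(518,246),'frontL':(352,343),'frontR':(490,378),'mid front':(421,361),
'lens':(326,328),'knob':(526,387),'mount':(546,290),'bottle':(335,247)}
P={k:pt('top0',*v) for k,v in T.items()}
for k,v in P.items(): print(k,v)
S={'ctr':(355,319),'slotA':(325,305),'slotB':(388,334),'red':(344,352),'knob':(273,447)}
for k,v in S.items(): print('side',k,pt('side0',*v))
a=(P['hingeL']+P['hingeR']-P['frontL']-P['frontR'])/2; print('yaw',np.arctan2(a[1],a[0]),'len',np.linalg.norm(a),'panel',np.arcsin(-a[2]/np.linalg.norm(a)))
b=P['hingeL']-P['hingeR'];print('yaw y',np.arctan2(-b[0],b[1]))
s=P['slotfar']-P['slotnear'];print('slot',np.arctan2(s[1],s[0]))
E
```

```text
ctr [461.9   8.3  86.9]
slotfar [496.2  -2.   80.1]
slotnear [428.7  20.7  92.7]
red [451.7 -38.2  98.1]
green [415.5  20.  105.9]
hingeL [586.3  67.8  66.1]
hingeR [ 549.7 -100.7   65.4]
frontL [424.9 103.2  95.6]
frontR [383.9 -58.   95.4]
mid front [404.   22.1  92.7]
lens [454.4 142.8  10.5]
knob [ 377.4 -111.    27.2]
mount [ 497.7 -137.4   44.7]
bottle [554.  129.6  45.6]
side ctr [462.5  10.1  87.2]
side slotA [429.7  25.1  92.4]
side slotB [498.2  -4.4  79.8]
side red [452.6 -38.1  96.8]
side knob [ 378.  -110.8   27.2]
yaw -0.2343030041820024 len 170.77902145328042 panel 0.17489278737753022
yaw y -0.21367351707021148
slot -0.3253590070592137
```

```bash
cat >> h.py <<'E'
from scipy.spatial.transform import Rotation as Ro
def go(pos,yaw):
    s=manip.read_state(); R=Ro.from_euler('xyz',s['eef_rot']); T=Ro.from_euler('xyz',[np.pi,0,yaw])
    print('t',s['clock'],'at',s['eef_pos'].round(1),s['eef_rot'].round(3),'F',s['wrist_force'].round(1),'gap',round(s['finger_gap'],1))
    print('shift',R.inv().apply(np.array(pos)-s['eef_pos']).round(1),'turn',(R.inv()*T).as_rotvec().round(3))
E
python3 -c "
from h import *
go([461,9,200],1.21)"
```

```text
t 0.1 at [ 139.6 -531.7  204.9] [-3.141 -0.     0.257] F [ 0.1 -0.3  0.3] gap 93.9
shift [ 448.1 -441.4    5.4] turn [-0.001 -0.001 -0.953]
```

```bash
python3 -m crank '[[40,448,-441,5,0,0,-0.953],[40,448,-441,5,0,0,-0.953],[40,448,-441,5,0,0,-0.953],[40,448,-441,5,0,0,-0.953],[40,448,-441,5,0,0,-0.953],[40,448,-441,5,0,0,-0.953],[40,448,-441,5,0,0,-0.953],[40,448,-441,5,0,0,-0.953],[40,448,-441,5,0,0,-0.953],[40,448,-441,5,0,0,-0.953]]'; python3 -c "
from h import *
go([461,9,200],1.21)"
```

```text
clock: 1.1
eef_pos: [395.8, -100.2, 201.5]
eef_rot: [3.141, 0.0, 1.21]
wrist_force: [0.3, -1.4, 0.1]
finger_gap: 37.5
finger_force: 0.0
t 1.1 at [ 395.8 -100.2  201.5] [3.141 0.    1.21 ] F [ 0.3 -1.4  0.1] gap 37.5
shift [125.2  22.5   1.5] turn [ 0.  0. -0.]
```

```bash
python3 -m crank '[[40,123,22,15,0,0,0],[40,123,22,15,0,0,0],[40,123,22,15,0,0,0],[40,123,22,15,0,0,0],[40,123,22,15,0,0,0]]'; python3 -c "
from h import *
save('wrist','w1')
save('side','side1')
go([461,9,200],1.21)"
```

```text
clock: 1.6
eef_pos: [459.0, 5.2, 186.1]
eef_rot: [-3.141, 0.0, 1.211]
wrist_force: [-0.5, 0.2, 0.5]
finger_gap: 37.3
finger_force: 0.0
t 1.7 at [458.9   4.3 186.5] [-3.142  0.     1.209] F [ 0.4 -0.8 -0.5] gap 37.4
shift [  5.1   0.3 -13.5] turn [-0.     0.    -0.001]
```

View pics/w1.png

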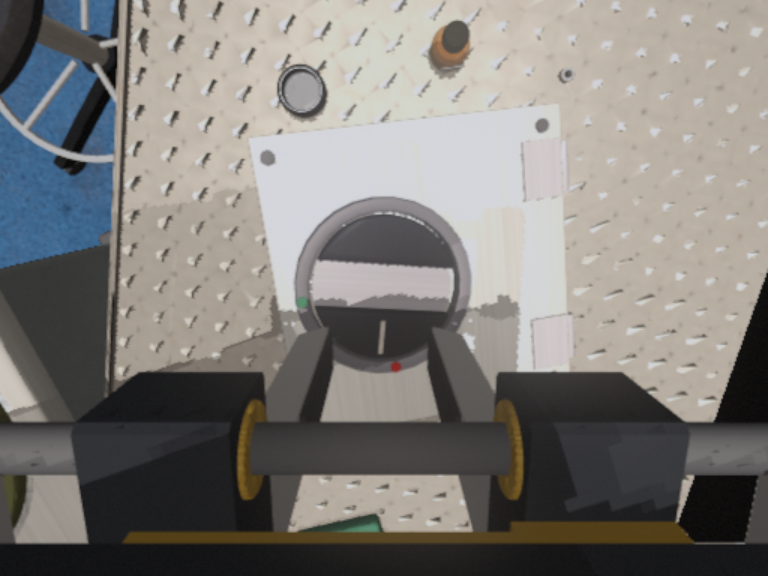

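The wrist view shows the slot floor running from about (318,280) to (448,288), with the disc centre at (384,284), the pointer at (381,337) and the red dot at (396,366).

```bash
python3 -c "
from h import *
np.set_printoptions(precision=1,suppress=True)
q={k:pt('w1',*v) for k,v in dict(L=(322,281),R=(446,289),C=(384,285),ringL=(297,286),ringR=(470,288),top=(384,197),bot=(386,372),red=(396,366),green=(302,302)).items()}
for k,v in q.items(): print(k,v)
s=q['R']-q['L'];print(np.arctan2(s[1],s[0]))
go([461,9,120],1.21)"
```

```text
L [430.5  24.6  94.8]
R [496.9  -8.7  82.5]
C [462.9   8.4  89.2]
ringL [418.7  28.7 106.7]
ringR [510.  -11.1  90.1]
top [481.   56.6  95.2]
bot [446.  -39.8  99. ]
red [453.  -38.1  99.4]
green [418.   19.4 107.7]
-0.4639157204392882
t 1.7 at [458.9   4.3 186.5] [-3.1  0.   1.2] F [ 0.4 -0.8 -0.5] gap 37.4
shift [ 5.1  0.3 66.5] turn [-0.  0. -0.]
```

```bash
python3 -c "
from h import *
go([462.5,8.7,110],1.15)"; python3 -m crank '[[40,5.5,0,20,0,0,0.06],[40,5.5,0,40,0,0,0.06],[40,5.5,0,60,0,0,0.06],[40,5.5,0,76,0,0,0.06],[40,5.5,0,76,0,0,0.06]]'; python3 -c "
from h import *
go([461,9,69],1.15)"
```

```text
t 1.7 at [458.9   4.3 186.5] [-3.142  0.     1.209] F [ 0.4 -0.8 -0.5] gap 37.4
shift [ 5.4  1.8 76.5] turn [-0.     0.     0.059]
clock: 2.2
eef_pos: [460.0, 9.3, 109.1]
eef_rot: [-3.139, 0.001, 1.148]
wrist_force: [-0.7, 0.2, 0.9]
finger_gap: 37.7
finger_force: 0.0
t 2.2 at [460.    9.3 109.1] [-3.139e+00  1.000e-03  1.148e+00] F [-0.7  0.2  0.9] gap 37.7
shift [ 0.2  1.1 40.1] turn [-0.003  0.001 -0.002]
```

```bash
python3 -m crank '[[40,0,2,4,0,0,0],[40,0,2,8,0,0,0],[40,0,2,12,0,0,0],[40,0,2,16,0,0,0],[40,0,2,20,0,0,0],[40,0,2,24,0,0,0],[40,0,1.5,28,0,0,0],[40,0,1,31,0,0,0],[40,0,1,34,0,0,0],[40,0,1,34,0,0,0]]'; python3 -c "
from h import *
save('side','side2')
go([461,9,69],1.15)"
```

```text
clock: 3.2
eef_pos: [462.0, 9.8, 76.1]
eef_rot: [-3.141, 0.0, 1.15]
wrist_force: [-0.1, -0.6, 1.5]
finger_gap: 37.4
finger_force: 0.5
t 3.25 at [462.1   9.8  76.3] [-3.141  0.     1.15 ] F [-1.  -0.5  1.7] gap 37.9
shift [-1.2 -0.7  7.3] turn [-0.  0. -0.]
```

View pics/side2.png

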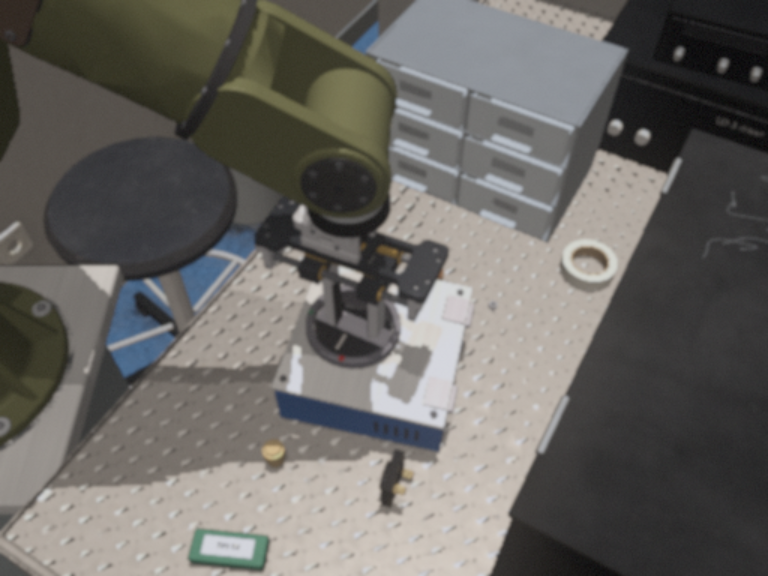

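The side view shows both fingertips in the slot, around (350,320), and the panel pressed most of the way down. I'll press further.

```bash
python3 -m crank '[[40,-0.5,0,2,0,0,0],[40,-1,0,4,0,0,0],[40,-1,0,6,0,0,0],[40,-1,0,8,0,0,0],[40,-1,0,8,0,0,0]]'; python3 -m crank '[[40,0,0,1,0,0,0],[40,0,0,2,0,0,0],[40,0,0,2,0,0,0]]'
```

```text
clock: 3.75
eef_pos: [461.9, 9.1, 69.1]
eef_rot: [3.141, -0.0, 1.15]
wrist_force: [-4.6, 3.5, 13.0]
finger_gap: 37.6
finger_force: 6.7
clock: 4.05
eef_pos: [462.0, 9.1, 68.6]
eef_rot: [3.141, -0.001, 1.15]
wrist_force: [-16.1, 4.0, 39.9]
finger_gap: 37.6
finger_force: 19.7
```

```bash
python3 -m crank '[[40,0,-1,-0.5,0,0,0],[40,0,-1.5,-1,0,0,0],[40,0,-1.5,-1,0,0,0],[40,0,-1.5,-1,0,0,0.08],[40,0,-1.5,-1,0,0,0.16],[40,0,-1.5,-1,0,0,0.24],[40,0,-1.5,-1,0,0,0.32],[40,0,-1.5,-1,0,0,0.4]]'; python3 -c "
from h import *
go([461,9,69],1.15);print(manip.read_state()['moment'])"
```

```text
clock: 4.85
eef_pos: [461.4, 8.5, 68.9]
eef_rot: [3.138, -0.001, 0.747]
wrist_force: [-5.4, -8.8, 21.6]
finger_gap: 37.6
finger_force: 10.9
t 4.85 at [461.4   8.5  68.9] [ 3.138e+00 -1.000e-03  7.470e-01] F [-5.4 -8.8 21.6] gap 37.6
shift [ 0.1 -0.7 -0.1] turn [ 0.004 -0.    -0.403]
[-1.68322873  1.13250345  0.1124386 ]
```

```bash
python3 -m crank '[[40,0,0,0,0,0,0.08],[40,0,0,0,0,0,0.16],[40,0,0,0,0,0,0.24],[40,0,0,0,0,0,0.32],[40,0,0,0,0,0,0.4],[40,0,0,0,0,0,0.48],[40,0,0,0,0,0,0.56]]'; python3 -c "
from h import *
save('side','side3')
go([461,9,69],1.15);print(manip.read_state()['moment'])"
```

```text
clock: 5.55
eef_pos: [460.4, 7.7, 68.9]
eef_rot: [3.138, 0.0, 0.187]
wrist_force: [-12.8, -15.4, 28.2]
finger_gap: 37.6
finger_force: 14.1
t 5.6 at [460.4   7.7  68.8] [3.138 0.    0.182] F [-12.9 -13.3  27.8] gap 37.6
shift [ 0.9 -1.1 -0.2] turn [ 0.003  0.002 -0.968]
[-2.6449301   2.48677599  0.07296276]
```

```bash
python3 -m crank '[[40,-1,1,0,0,0,0.0],[40,-1,1,0,0,0,0.08],[40,-1,1,0,0,0,0.16],[40,-1,1,0,0,0,0.24],[40,-1,1,0,0,0,0.32],[40,-1,1,0,0,0,0.4],[40,-1,1,0,0,0,0.47]]'; python3 -c "
from h import *
save('side','side4')
go([461,9,69],1.15);print(manip.read_state()['moment'])"; python3 -c "
import cv2; a=cv2.imread('pics/side4.png')[220:460,240:500]; cv2.imwrite('pics/side4c.png',cv2.resize(a,None,fx=2.4,fy=2.4))"
```

```text
clock: 6.3
eef_pos: [460.3, 7.7, 69.0]
eef_rot: [3.141, -0.002, -0.283]
wrist_force: [-4.0, -2.3, 20.3]
finger_gap: 37.4
finger_force: 10.2
t 6.35 at [460.4   7.8  68.9] [ 3.141e+00 -3.000e-03 -2.870e-01] F [-6.5 -4.2 22.9] gap 37.5
shift [ 0.2 -1.4 -0.1] turn [ 0.002 -0.002 -1.437]
[-0.69667146  1.24364984  0.03429883]
```

View pics/side4c.png

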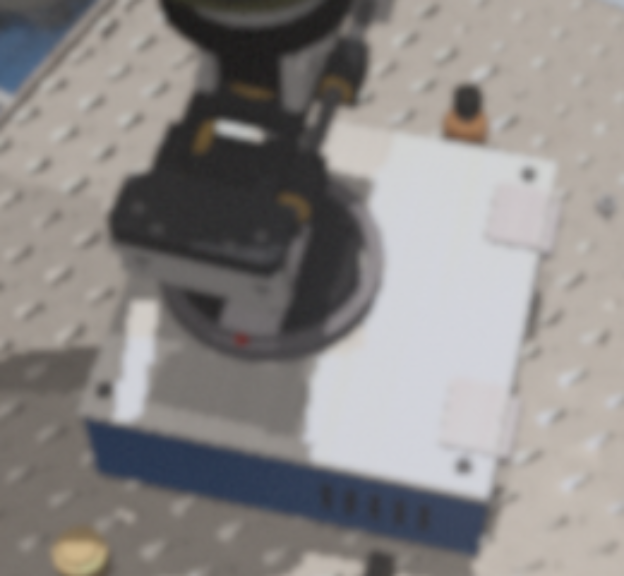

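The crop shows the panel sitting flush, with the fingers in the slot just short of being square across the housing (red dot at (241,340)). I'll keep turning to the stop.

```bash
python3 -m crank '[[40,0,0,0,0,0,0.06],[40,0,0,0,0,0,0.12],[40,0,0,0,0,0,0.18],[40,0,0,0,0,0,0.18]]'; python3 -c "
from h import *
go([461,9,69],1.15);print(manip.read_state()['moment'])"
```

```text
clock: 6.75
eef_pos: [459.4, 9.2, 68.8]
eef_rot: [-3.141, 0.0, -0.46]
wrist_force: [-13.8, 11.0, 28.2]
finger_gap: 38.1
finger_force: 33.8
t 6.75 at [459.4   9.2  68.8] [-3.141  0.    -0.46 ] F [-13.8  11.   28.2] gap 38.1
shift [ 1.5 -0.5 -0.2] turn [-1.00e-03 -0.00e+00 -1.61e+00]
[2.0318553  2.52118174 1.45561996]
```

The moment rose to 1.5 N m at the expected angle, so this is the stop. I'll hold there, relax the twist within the slot's play, then lift away.

```bash
python3 -m crank '[[40,0,0,0,0,0,0.02],[40,0,0,0,0,0,0.02],[40,0,0,0,0,0,0.02],[40,0,0,0,0,0,-0.06],[40,0,0,0,0,0,-0.14],[40,0,0,0,0,0,-0.14],[40,0,0,-1,0,0,-0.14],[40,0,0,-2,0,0,-0.14]]'; python3 -c "
from h import *
go([461,9,69],1.15);print(manip.read_state()['moment'])"
```

```text
clock: 7.55
eef_pos: [459.4, 8.8, 69.6]
eef_rot: [-3.141, 0.0, -0.32]
wrist_force: [-1.3, 4.2, 2.8]
finger_gap: 37.9
finger_force: 2.8
t 7.55 at [459.4   8.8  69.6] [-3.141  0.    -0.32 ] F [-1.3  4.2  2.8] gap 37.9
shift [ 1.5 -0.7  0.6] turn [-1.00e-03 -0.00e+00 -1.47e+00]
[0.75408824 0.3873099  0.06818803]
```

```bash
python3 -m crank '[[40,0,0,-2,0,0,0],[40,0,0,-5,0,0,0],[40,0,0,-9,0,0,0],[40,0,0,-14,0,0,0],[40,0,0,-30,0,0,0],[40,0,0,-60,0,0,0],[40,0,0,-100,0,0,0],[40,0,0,-130,0,0,0],[40,0,0,-130,0,0,0]]'; python3 -c "
from h import *
save('wrist','w5');save('top','top5');save('side','side5')
go([461,9,69],1.15)"
```

```text
clock: 8.45
eef_pos: [461.1, 8.2, 203.6]
eef_rot: [-3.14, -0.007, -0.32]
wrist_force: [-0.2, 0.1, -1.0]
finger_gap: 37.7
finger_force: 0.0
t 8.6 at [459.2   8.3 198.8] [ 3.141e+00  1.000e-03 -3.200e-01] F [-0.4  0.  -0.8] gap 37.3
shift [  1.6  -1.2 129.8] turn [-0.00e+00  1.00e-03 -1.47e+00]
```

View pics/w5.png

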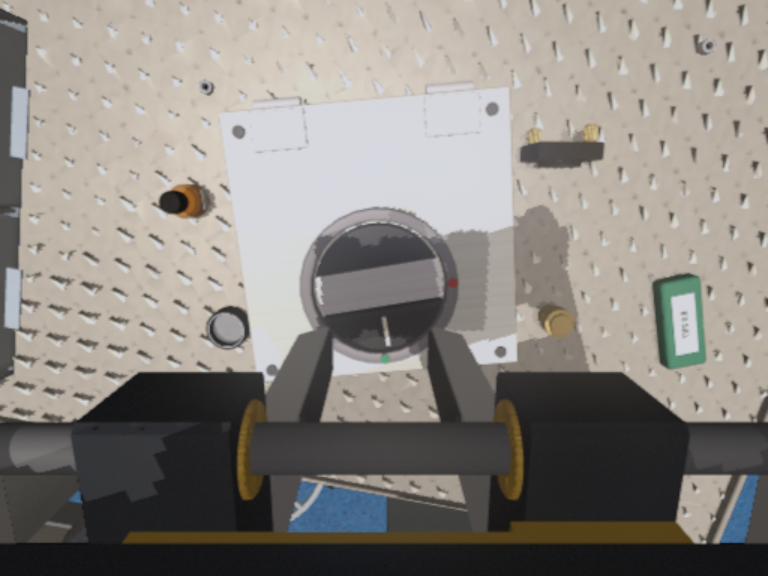

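View pics/side5.png

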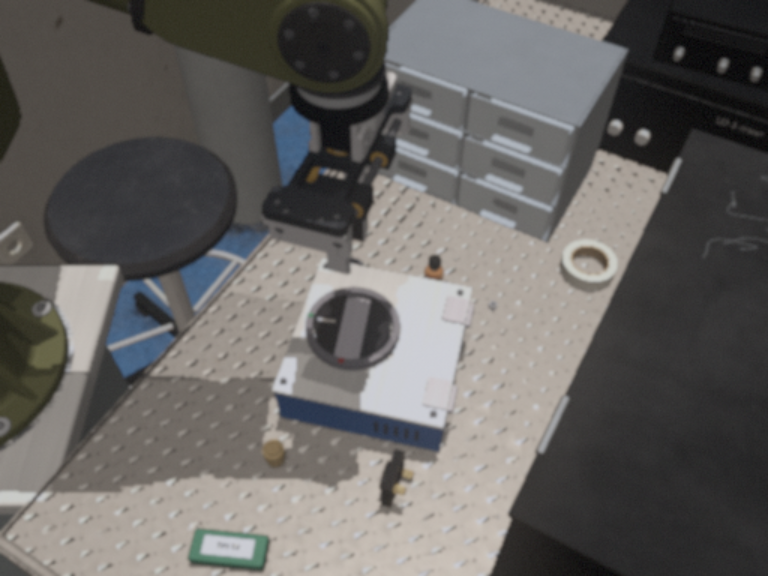

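In the wrist view the pointer tip (388,345) is at the green dot (384,358), the slot runs from (318,296) to (441,277), and the panel looks flush. I'll check the numbers.

```bash
python3 -c "
from h import *
np.set_printoptions(precision=1,suppress=True)
p=lambda *a:pt('w5',*a)
L,R=p(324,290),p(437,279);hL,hR=p(238,131),p(491,109);rL,rR=p(303,285),p(458,285)
# plane-consistent slot edges: upper edge and lower edge
for a,b in (((325,278),(437,262)),((325,310),(440,294))):
  s=p(*b)-p(*a);print('slot edge ang',np.arctan2(s[1],s[0]))
s=R-L;h=hR-hL;print('slot',np.arctan2(s[1],s[0]),'hinge',np.arctan2(h[1],h[0]),L,R)
c=p(376,285);print('ctr',c,'green',p(384,358),'red',p(453,282),'tip',p(388,343))
for n,q in (('hL',hL),('hR',hR),('fR',p(500,352)),('fL',p(272,371))):print(n,q)
for q in ((326,328),(526,387),(546,290),(335,247)):print(pt('top5',*q))
"
```

```text
slot edge ang -1.749094060465077
slot edge ang -1.7493586816374642
slot -1.7920298739417937 hinge -1.8090888201896944 [466.3  45.8  68.5] [449.7 -28.3  68.6]
ctr [458.7  11.6  69.1] green [412.1  21.5  80.5] red [446.9 -36.9  78.9] tip [421.   15.7  79.5]
hL [579.1  62.6  66.4]
hR [541.7 -91.4  66.5]
fR [387.1 -54.6  69.5]
fL [423.3  99.9  68.6]
[454.7 143.    8.4]
[347.4 -22.5 550.1]
[406.5 -40.6 525.7]
[554.1 129.6  45.2]
```

The panel is flat: its front sits about 2.5 mm above the hinge, roughly 0.015 rad, which is the rise the cam allows. The fastener reads about 1.53 rad, the small parts look undisturbed, and the hand is clear.

```bash
python3 -c "
from cell import manip
print(manip.read_state()['qd'].round(3));print(manip.sign_off())"
```

```text
[-0.     0.016  0.012  0.003  0.001 -0.001]
the job is handed in; nothing more can be done
None
```

The job is handed in, verdict not shown: the panel is shut (about 0.015 rad), held by the fastener at its locked stop (about 1.53 rad, pointer at the green dot), the hand is clear, and the small parts look unmoved.

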